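Clamp the field notebook under the copy-cradle glass

TASK

The old field notebook is to be photographed in the copy cradle: swing the hinged glass lid shut and press its free edge down until the yellow spring tab snaps behind the rim on the cradle's side. Then push the click lever beside it down exactly three clicks, never into a fourth, so that the sprung bed lifts the notebook lightly against the glass. The lever springs back if let go, so finish while holding it down at the third click; leave the jar, the brass weight and the little grey box where they are.

Things in the scene. Friction and masses are not known exactly. Their poses are not given: they have to be found in the camera images.
- cradle: Copy cradle, a fixed open aluminium tray 250 (x) x 230 (y) x 62 mm high standing on the table with a grey bed inside; origin at the centre of its underside, z up. At its +y rim is the lid's hinge; at its -y side (outer face at y = -115 mm) are the steel rim for the tab and the click lever.
- lid (a joint): Angle of the glass lid (black frame 245 x 225 mm, 10 mm thick, clear pane): 0 = shut, level on the tray; grows as it opens, to 1.5 = nearly upright. It turns about the cradle's x axis. Friction hinge: it stays where it is left; 2 to 5 N at the free edge moves it. Snapping the tab over the rim in the last 15 mm takes a few N more; snapped in, it reads below 0.01. 0.42 kg.
- lid_hinge (a point): Point on the lid's hinge line, half-way along it (at x = 0, y = +105 mm from the cradle's origin), at the underside of the frame (62 mm above the table). The shut lid reaches from here 225 mm along the cradle's -y.
- lid_press (a point): Point on the top face of the lid's 30 mm wide free-edge frame bar, in the middle of the bar's width, right above the yellow tab (yellow mark): the place to push the lid. When shut it lies 105 mm to -y and 30 mm to -x of the cradle's origin, 72 mm above the table.
- tab (a joint): Bend of the yellow spring tab (44 mm wide, 30 mm long) which hangs from the lid's free edge: 0 = straight; grows as it bends outwards. It bends to about 0.15 when its bead rides over the rim and springs back to 0 when the bead drops behind (below) the rim's lip.
- lever (a joint): Angle of the click lever: 0 = at rest, sprung up; grows as its grip is pushed down; stop at 0.65. A click is 0.12 rad: the notches are at 0.12 (first), 0.24, 0.36 (third), 0.48. The push rises to 7-11 N up to each tooth's tip (about 0.07, 0.19, 0.31, 0.43), falls by 4-5 N within 0.03 as the pawl slips over, and jumps up again past the notch. Released, it springs back to 0; nothing locks it.
- lever_grip (a point): Middle of the lever's grip, a black round bar 18 mm thick, 65 mm long with an orange end, level along the cradle's y, 189 mm to -y of its origin; it may be pressed or pinched from above. 112 mm above the table at rest, 68 mm at three clicks (15.6 mm a click); it moves on an arc of radius 130 mm about lever_pivot and at rest lies towards the cradle's -x from it, 0.5 rad above level.
- lever_pivot (a point): Point on the lever's pivot axis, 50 mm above the table, at x = 70, y = -157 mm from the cradle's origin. The axis is the cradle's y. Each click raises the bed by 2 mm; the notebook lies 4.5 mm below the pane at first.
- notebook: Old brown field notebook, 152 x 104 x 14 mm, lying loose on the bed below the glass; origin at the centre of its underside. It needs no handling.
- jar: Bystander: closed amber jar with a black cap, 56 mm across, 75 mm high; origin at the centre of its underside.
- weight: Bystander: brass book weight with a knob, 60 mm across, 62 mm high; origin at the centre of its underside.
- box: Bystander: small grey lidded box, 88 x 68 x 41 mm; origin at the centre of its underside.
Not all that is in view belongs to the job. There is more than one size of the notebook; the one meant has the size given above.

How it is judged:
By the outcome, as a careful person would: the job done as asked, in the order asked, and still so for the second after the job is handed in, while the arm keeps its last pose, push and grip.
It also fails if it takes over 58 s, if anything falls off the work surface, if the arm or the gripper's body presses on something with over 40 N, if the wrist force passes 120 N, or if a joint passes its speed limit or range.

ROBOT

A 7-joint arm with a two-finger parallel gripper is mounted at the origin on the work surface. World frame = base frame: x ahead of the robot, y to its left, z up, the work surface at z = 0. Lengths are in m, angles in degrees, forces in N, time in s.
With the tool pointing down it reaches from about 0.425 to 0.875 m from the base axis. Payload 4.7 kg.
Tool frame: the origin (TCP) lies midway between the tips of the shut fingers; the grasp point (between the pads) lies 19 mm behind it; y points along the fingers, x is the direction in which the jaws open and shut, and the axes are right-handed (so a half turn about y gives the same grasp; the last joint's range is limited). The gripper opens to 87 mm and grips with 3 to 60 N. Pads are 19 mm wide; open, the fingers measure 117 mm over their backs; the gripper's body (75 mm by 190 mm) begins 51 mm behind the grasp point.
Start: joints at [-62.619, 18.392, -4.016, 83.108, 1.295, 78.541, -3.26], TCP at [0.291, 0.581, 0.223] pointing down, gripper open.
Joint ranges: [-163.93, 163.93], [-17.29, 119.83], [-79.2, 71.16], [3.27, 140.29], [-89.18, 269.18], [5.43, 117.66], [-154.24, 154.24]. Speed limits (degrees/s): [147.25, 147.25, 180, 180, 180, 180, 180].

INTERFACE

Orientations are given as [roll, pitch, yaw] about the fixed x, y, z axes, in that order (R = Rz(yaw) Ry(pitch) Rx(roll)).
In Python, from cell import env gives the robot as it stands.
- The arm moves only by the tool carry_out, never from a script. Its argument "targets" is a list of rows, each a list of 2 entries, a list of its own where there are three numbers: the shift along the tool's x, y, z in mm, then the turn, a rotation vector about the tool's x, y, z in degrees. A call has 1 to 12 rows; each row shifts and turns the commanded pose from where the row before left it, along the tool's axes as they then stand; what a row does not reach is not made up. A row lasts 1/10 s, in which the tool goes at most 50 mm and 8.59 degrees, less where a joint would pass 70% of its speed; a pose out of reach is approached as far as the arm can. A call with a gripper value outside its range is refused whole. "jaw" is the opening, from 0 (shut) to 1 (fully open), set as the call begins (left out, the last holds). The fingers move at their own pace and stop on an object; "squeeze" is the grip in N (left out, the last holds). Time passes only in rows, so rows that do not move let the fingers close. It gives the time, the measured TCP pose, the force and the opening at its end, in the units of the state.
- env.get_obs(): the state, without advancing time (a new reading comes with each control period).
- env.read_camera(name): name is "scene" or "top"; returns the picture (480x640x3 uint8, red, green, blue); there is no depth.
- env.get_calibration(name): a dict with "fx", "fy", "cx", "cy" (pixels), "D" ([k1, k2, p1, p2, k3] as OpenCV has them; the pictures are not rectified), "R" (3x3) and "t" (3): a world point X has camera coordinates R X + t. Camera axes: x right, y down, z forward; pixel columns grow to the right and rows downward; lengths in m; the calibration is good to about 2 mm. A picture is of the moment at which its call begins. get_calibration takes no time and is no camera call.
- env.sign_off(): hands the job in, once; it reports no verdict.
Trained networks look in the newest picture that a camera, given by its name, has taken for a name from the list of things; names that differ only in an ending like _2 or _b are one class to them, and where a whole thing is asked for, a point or a joint stands for the part that bears it (a point fixed in the world has none). Each returns a list of dicts, best first, with "p" (0 to 1); they miss things now and then, are a little off and sometimes report something else, mostly with a low value. They report only what shows in the picture. A call takes as long as a camera call. They do not tell look-alikes from the thing itself.
- env.outline_of(camera, label): "mask" (480x640 bool, what is visible of it) and "xy" ([column, row] in pixels, amid what is visible of it).
The state is a dict: "time_s": time; "qpos": joint angles; "joint_velocities": joint speeds; "effort": joint torques, N m; "tool_pos": TCP position; "tool_rot": TCP orientation; "force": force on the tool from outside, world axes, zero at the start; "wrist_torque": the same for the moment, N m; "grip_width": finger opening in m.
Only numpy, scipy, OpenCV 4.12 (cv2) and the standard library are available. Lean on these libraries where they do the work, as an engineer would, in place of code of your own. Each camera call takes 0.05 s, during which the arm holds its last target.

## Working session

There is one attempt and no reset: what is moved stays moved. The work goes in short steps, Python scripts to look and compute and a tool call to move; the robot and the scene stay as the last step left them, time stands still between calls to the robot, and variables do not carry over. Pictures are saved under pics/ and viewed, and the job is handed in when it is done.

Besides the shell and the picture viewer there is one more tool, called after "Request:" as name(argument=value, ...), one argument or row to a line, values as JSON. carry_out: Moves the arm, as the interface text tells. Its arguments: {"type":"object","properties":{"targets":{"type":"array","items":{"type":"array"}},"jaw":{"type":"number"},"squeeze":{"type":"number"}},"required":["targets"]}

```bash
ls; mkdir -p pics; python3 - <<'E'
from cell import env
import cv2,numpy as np
o=env.get_obs()
for k,v in o.items(): print(k,np.round(v,4).tolist())
for c in ("scene","top"):
    im=env.read_camera(c); cv2.imwrite(f"pics/{c}0.png",im[:,:,::-1])
    k=env.get_calibration(c); print(c,{a:np.round(b,4).tolist() for a,b in k.items()})
E
```

```text
pics
time_s 0.0
qpos [-62.6177, 18.4397, -4.0159, 83.1759, 1.2952, 78.5403, -3.2631]
joint_velocities [-0.0002, 0.0995, 0.0231, -0.0513, 0.0621, 0.1012, -0.082]
effort [0.0, -49.1288, -0.4039, -31.2526, -0.0641, 0.0439, 0.0002]
tool_pos [0.2906, 0.5808, 0.2214]
tool_rot [-90.0059, 0.1106, 63.4248]
force [-0.1051, 0.1987, 0.4472]
wrist_torque [0.0007, -0.0315, 0.0094]
grip_width 0.0871
scene {'fx': 517.0154, 'fy': 517.0154, 'cx': 315.6888, 'cy': 245.0231, 'D': [-0.0965, 0.0, 0.0, 0.0, 0.0], 'R': [[-0.1241, 0.9923, 0.001], [0.6279, 0.0794, -0.7742], [-0.7683, -0.0954, -0.6329]], 't': [0.0645, -0.2457, 1.6597]}
top {'fx': 455.3343, 'fy': 455.3343, 'cx': 314.6031, 'cy': 234.458, 'D': [0.0182, 0.0, 0.0, 0.0, 0.0], 'R': [[-0.0151, -0.9994, 0.0311], [-0.9951, 0.012, -0.0986], [0.0981, -0.0325, -0.9946]], 't': [0.0033, 0.5488, 1.0883]}
```

View pics/scene0.png

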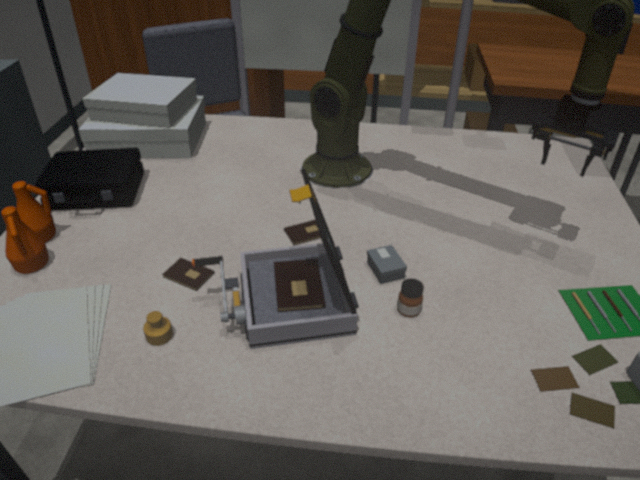

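View pics/top0.png

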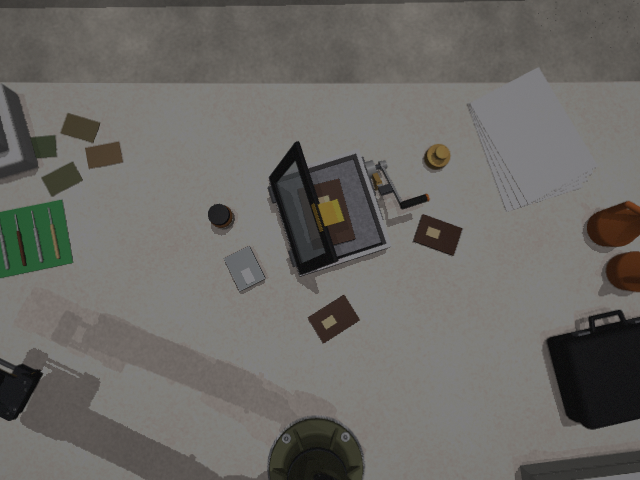

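The scene view shows the cradle around (290,290) with the lid nearly upright and the lever grip near (207,261). In the top view the cradle is around (330,210), hinge to the left. The tab mark is at (330,213) and the grip's orange end at (427,197). The jar is at (221,216), the weight at (438,156) and the box at (245,269), all top-view pixels. There are two look-alike notebooks at (438,234) and (333,318). The right one is in the cradle, and none of them needs handling.

```bash
python3 - <<'E'
import cv2
a=cv2.imread("pics/scene0.png"); b=cv2.imread("pics/top0.png")
cv2.imwrite("pics/sc.png",cv2.resize(a[165:355,150:400],None,fx=3.2,fy=3.2,interpolation=cv2.INTER_CUBIC)[:600])
cv2.imwrite("pics/tc.png",cv2.resize(b[130:290,240:450],None,fx=3.7,fy=3.7,interpolation=cv2.INTER_CUBIC)[:600])
E
```

```text
(no output)
```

View pics/sc.png

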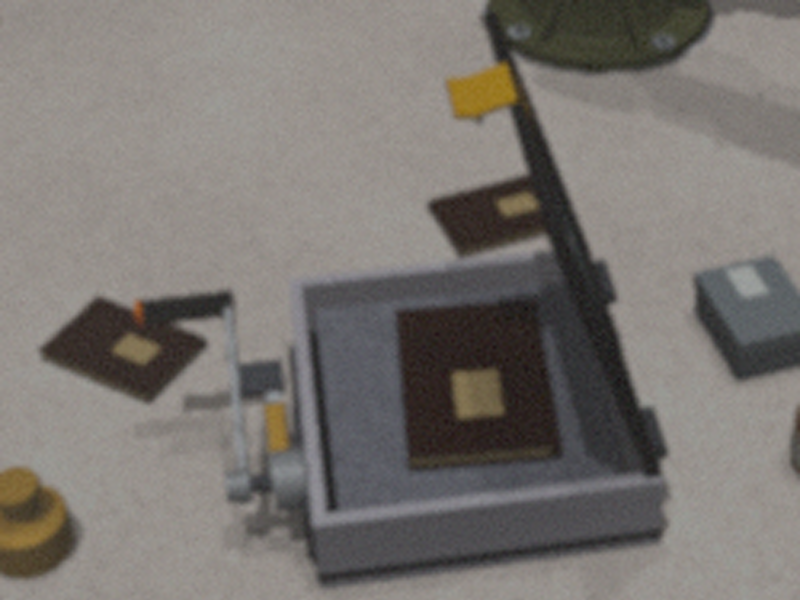

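View pics/tc.png

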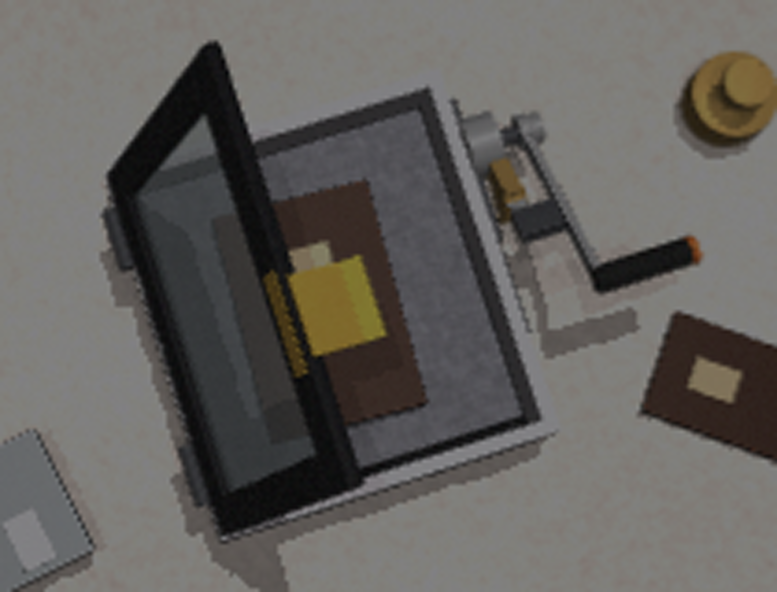

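```bash
python3 - <<'E'
from cell import env
import numpy as np,cv2
for c in ("scene","top"):
    env.read_camera(c)
    for l in ("cradle","lid","tab","lid_press","lever_grip","jar","weight","box","lid_hinge","lever_pivot"):
        for r in env.outline_of(c,l)[:2]:
            m=r["mask"]; ys,xs=np.nonzero(m)
            print(c,l,round(r["p"],2),np.round(r["xy"],1),m.sum(),(xs.min(),xs.max(),ys.min(),ys.max()) if m.any() else "")
print(env.get_obs()["time_s"])
E
```

```text
scene cradle 0.66 [289.8 312.3] 9119 (np.int64(192), np.int64(357), np.int64(171), np.int64(348))
scene cradle 0.38 [158.3 329.1] 781 (np.int64(144), np.int64(173), np.int64(311), np.int64(345))
scene lid 0.76 [327.8 231.5] 1496 (np.int64(289), np.int64(355), np.int64(169), np.int64(313))
scene tab 0.77 [299.4 192.8] 257 (np.int64(290), np.int64(310), np.int64(186), np.int64(202))
scene lid_press 0.74 [321.5 230.9] 1409 (np.int64(289), np.int64(355), np.int64(170), np.int64(313))
scene lever_grip 0.7 [223.9 277. ] 636 (np.int64(192), np.int64(238), np.int64(256), np.int64(321))
scene jar 0.18 [321.7 231. ] 1467 (np.int64(290), np.int64(356), np.int64(172), np.int64(313))
scene weight 0.55 [157.5 329.4] 756 (np.int64(144), np.int64(173), np.int64(312), np.int64(345))
scene box 0.77 [389.1 265.3] 1152 (np.int64(367), np.int64(406), np.int64(244), np.int64(283))
scene lid_hinge 0.61 [321.  229.6] 1579 (np.int64(290), np.int64(355), np.int64(169), np.int64(313))
scene lever_pivot 0.58 [223.8 274.6] 627 (np.int64(192), np.int64(238), np.int64(255), np.int64(321))
top cradle 0.72 [325.8 20
[... 331 characters left out ...]
 np.int64(161), np.int64(208))
top jar 0.87 [222.1 215.5] 524 (np.int64(208), np.int64(234), np.int64(204), np.int64(228))
top weight 0.55 [437.4 156.3] 546 (np.int64(423), np.int64(449), np.int64(143), np.int64(169))
top weight 0.47 [394.9 194.1] 649 (np.int64(378), np.int64(428), np.int64(161), np.int64(208))
top box 0.86 [242.8 267.4] 1014 (np.int64(225), np.int64(264), np.int64(247), np.int64(290))
top box 0.4 [338.6 206.3] 1154 (np.int64(314), np.int64(354), np.int64(179), np.int64(244))
top lid_hinge 0.72 [302.2 213.3] 5248 (np.int64(269), np.int64(343), np.int64(141), np.int64(274))
top lever_pivot 0.91 [393.9 192.2] 642 (np.int64(378), np.int64(428), np.int64(161), np.int64(209))
1.2
```

```bash
cat > h.py <<'E'
from cell import env
import numpy as np,cv2
from scipy.optimize import least_squares
from scipy.spatial.transform import Rotation as R
K={c:env.get_calibration(c) for c in ("scene","top")}
def proj(c,X):
    k=K[c]; rv=cv2.Rodrigues(np.array(k["R"],float))[0]
    A=np.array([[k["fx"],0,k["cx"]],[0,k["fy"],k["cy"]],[0,0,1]],float)
    return cv2.projectPoints(np.array(X,float).reshape(-1,1,3),rv,np.array(k["t"],float),A,np.array(k["D"],float))[0].reshape(-1,2)
def w(p,X): # cradle->world
    return R.from_euler('z',p[2]).apply(np.atleast_2d(X))+[p[0],p[1],0]
def lidpt(a,x,d,h): # d along lid from hinge, h above underside
    return [x, .105-d*np.cos(a)-h*np.sin(a)*(-1)*(-1) if False else .105-d*np.cos(a)+h*np.sin(a), .062+d*np.sin(a)+h*np.cos(a)]
E
cat > fit.py <<'E'
from h import *
S=lambda u,v:(150+u/3.2,165+v/3.2); T=lambda u,v:(240+u/3.7,130+v/3.7)
obs=[("scene",(.125,-.115,.062),S(316,522)),("scene",(.125,.115,.062),S(664,483)),("scene",(-.125,-.115,.062),S(290,284)),
("scene",(.125,-.115,0),S(322,580)),("scene",(.125,.115,0),S(662,537)),
("top",(.125,-.115,.062),T(431,89)),("top",(-.125,-.115,.062),T(554,432)),("top",(-.125,.115,.062),T(222,541)),
("top",(-.044,-.2215,.112),T(695,250)),("top",(-.044,-.1565,.112),T(601,277)),("scene",(-.044,-.2215,.112),S(138,312)),("scene",(-.044,-.1565,.112),S(231,303))]
lid=[("top",(.1225,.225,.010),T(206,42)),("top",(.1225,.225,.0),T(216,44)),("top",(-.1225,.225,0),T(362,482)),
("scene",(-.1225,.225,.005),S(492,17))]
def res(p):
    r=[proj(c,w(p,X))[0]-np.array(u) for c,X,u in obs]
    r+=[proj(c,w(p,lidpt(p[3],*X)))[0]-np.array(u) for c,X,u in lid]
    return np.array(r).ravel()
s=least_squares(res,[.5,0,.3,1.1],loss='soft_l1')
print(s.x,np.degrees(s.x[2:])); print(np.round(res(s.x).reshape(-1,2),1).tolist())
np.save("p.npy",s.x); p=s.x
P=dict(hinge=(0,.105,.062),press0=lidpt(p[3],-.03,.21,.01),press_shut=(-.03,-.105,.072),grip=(-.0441,-.189,.112),grip3=(.07-.13*np.cos(.14),-.189,.05+.13*np.sin(.14)),pivot=(.07,-.157,.05))
for n,X in P.items():
    W=w(p,X)[0]; print(n,np.round(W,4),"r",round(np.hypot(*W[:2]),3),proj("scene",W).round(0)[0],proj("top",W).round(0)[0])
E
python3 fit.py
```

```text
[ 0.60009885 -0.03636945  0.29770178  1.24948304] [17.05705567 71.59010494]
[[-0.4, 0.4], [0.5, -1.5], [0.0, -2.6], [0.2, 1.8], [-0.4, 1.1], [0.8, -5.5], [0.7, -0.2], [-1.8, 0.2], [-0.8, -0.3], [-2.0, 0.9], [-0.5, -0.3], [-0.1, -0.7], [-1.7, 0.2], [0.3, -1.2], [0.3, 0.9], [-1.2, -1.8]]
hinge [0.5693 0.064  0.062 ] r 0.573 [341. 275.] [286. 225.]
press0 [0.5573 0.0009 0.2644] r 0.557 [314. 196.] [316. 218.]
press_shut [ 0.6022 -0.1456  0.072 ] r 0.62 [247. 274.] [374. 209.]
grip [ 0.6134 -0.23    0.112 ] r 0.655 [207. 261.] [414. 202.]
grip3 [ 0.5994 -0.2343  0.0681] r 0.644 [210. 271.] [411. 211.]
pivot [ 0.7131 -0.1659  0.05  ] r 0.732 [227. 316.] [380. 166.]
```

```bash
cat > ov.py <<'E'
from h import *
import sys
def overlay(c,src,out,p,crop,f,lev=0.0):
    im=cv2.imread(src); x0,x1,y0,y1=crop
    im=cv2.resize(im[y0:y1,x0:x1],None,fx=f,fy=f,interpolation=cv2.INTER_CUBIC)
    def line(X,Y,col,cr=True):
        a,b=[((proj(c,w(p,q) if cr else q)[0]-[x0,y0]+.5)*f).astype(int) for q in (X,Y)]
        cv2.line(im,tuple(map(int,a)),tuple(map(int,b)),col,1)
    for z in (0,.062):
        cs=[(s*.125,t*.115,z) for s,t in((1,1),(1,-1),(-1,-1),(-1,1))]
        for i in range(4): line(cs[i],cs[(i+1)%4],(0,255,0))
    for h in (0,.01):
        cs=[lidpt(p[3],s*.1225,d,h) for s,d in((1,0),(1,.225),(-1,.225),(-1,0))]
        for i in range(4): line(cs[i],cs[(i+1)%4],(255,255,0))
    a=.5-lev; g=(.07-.13*np.cos(a),.05+.13*np.sin(a))
    line((g[0],-.1565,g[1]),(g[0],-.2215,g[1]),(0,0,255)); line((.07,-.157,.05),(g[0],-.157,g[1]),(255,0,255))
    q=lidpt(p[3],-.03,.21,.01); line(lidpt(p[3],-.04,.21,.01),lidpt(p[3],-.02,.21,.01),(255,0,255))
    cv2.imwrite(out,im[:600,:800])
if __name__=="__main__":
    p=np.load("p.npy")
    overlay("scene","pics/scene0.png","pics/os.png",p,(150,400,165,352),3.2)
    overlay("top","pics/top0.png","pics/ot.png",p,(240,450,130,290),3.7)
E
python3 ov.py
```

```text
(no output)
```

View pics/os.png

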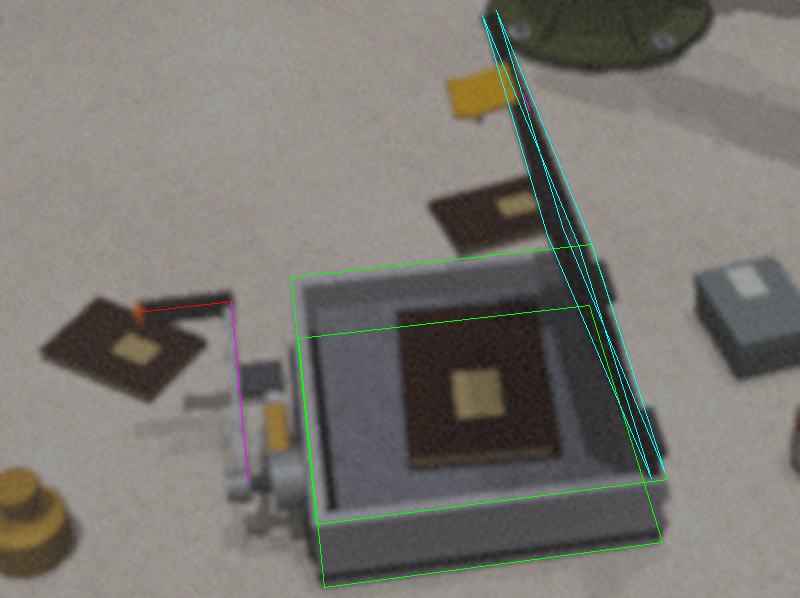

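View pics/ot.png

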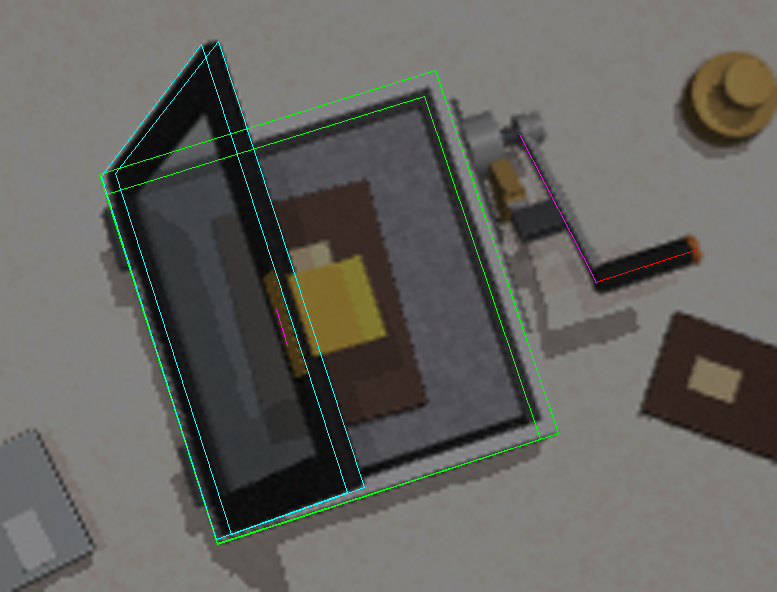

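```bash
sed -i 's/^("top",(.125,-.115,.062),T(431,89)),/("top",(.125,-.115,0.062),T(436,71)),/' fit.py; python3 fit.py
cat > st.py <<'E'
from h import *
def st():
    p=np.load("p.npy"); o=env.get_obs(); q=np.array(o["tool_pos"]); 
    c=R.from_euler('z',-p[2]).apply(q-[p[0],p[1],0])*1000
    f=R.from_euler('z',-p[2]).apply(o["force"])
    print("t",round(o["time_s"],2),"TCP cradle mm",c.round(1),"rot",np.round(o["tool_rot"],2),"F cradle",f.round(2))
    return c
if __name__=="__main__": st()
E
python3 st.py; python3 - <<'E'
from h import *
p=np.load("p.npy")
for a in np.linspace(p[3],0,12):
    d=.207+.0125*(1-a/p[3]); q=np.array(lidpt(a,-.03,d,.01))*1000; q[1]+=9.5; print(round(a,3),q.round(1))
E
```

```text
[ 0.60025231 -0.03661347  0.29657786  1.25072828] [16.99265993 71.66145161]
[[-0.6, 0.4], [0.3, -1.4], [-0.1, -2.6], [-0.0, 1.8], [-0.6, 1.2], [-0.4, -0.7], [0.8, -0.2], [-1.7, 0.1], [-0.6, -0.2], [-1.9, 1.0], [-0.6, -0.3], [-0.2, -0.7], [-1.6, 0.1], [0.4, -1.3], [0.2, 0.8], [-1.2, -1.8]]
hinge [0.5696 0.0638 0.062 ] r 0.573 [341. 275.] [286. 225.]
press0 [0.5574 0.0009 0.2645] r 0.557 [314. 196.] [316. 218.]
press_shut [ 0.6022 -0.1458  0.072 ] r 0.62 [247. 274.] [375. 209.]
grip [ 0.6133 -0.2303  0.112 ] r 0.655 [207. 261.] [414. 202.]
grip3 [ 0.5993 -0.2345  0.0681] r 0.644 [210. 271.] [411. 211.]
pivot [ 0.7131 -0.1663  0.05  ] r 0.732 [227. 315.] [380. 166.]
t 1.2 TCP cradle mm [-115.3  681.4  222.6] rot [-90.    -0.    63.43] F cradle [ 0.22 -0.02  0.13]
1.251 [-30.   58.9 261.6]
1.137 [-30.   36.1 255.1]
1.023 [-30.   14.1 245.9]
0.91 [-30.   -6.8 234.2]
0.796 [-30.  -26.4 220.1]
0.682 [-30.  -44.3 203.9]
0.569 [-30.  -60.3 185.5]
0.455 [-30.  -74.2 165.4]
0.341 [-30.  -85.8 143.7]
0.227 [-30.  -94.9 120.7]
0.114 [ -30.  -101.3   96.7]
0.0 [ -30. -105.   72.]
```

Request:
carry_out(
  targets=[
    [[0,-7,0],[0,7.74,0]],
    [[0,-7,0],[0,7.74,0]],
    [[0,-7,0],[0,7.74,0]],
    [[0,-7,0],[0,7.74,0]],
    [[0,-7,0],[0,7.74,0]],
    [[0,-7,0],[0,7.74,0]],
    [[5,0,-36],[0,0,0]],
    [[5,0,-36],[0,0,0]],
    [[5,0,-36],[0,0,0]],
    [[5,0,-36],[0,0,0]],
    [[5,0,-36],[0,0,0]],
    [[5,0,-36],[0,0,0]],
  ],
  jaw=0,
  squeeze=20,
)

```text
time_s: 2.4
tool_pos: [0.3831, 0.3821, 0.2648]
tool_rot: [-90.0, -0.0, 17.0]
force: [1.7, 0.0, 1.0]
grip_width: 0.0025
```

```bash
python3 st.py
```

```text
t 2.4 TCP cradle mm [-85.3 463.9 264.8] rot [-8.998e+01 -3.000e-02  1.699e+01] F cradle [ 1.59 -0.45  0.96]
```

Request:
carry_out(
  targets=[
    [[5.5,0.3,-36],[0,0,0]],
    [[5.5,0.3,-36],[0,0,0]],
    [[5.5,0.3,-36],[0,0,0]],
    [[5.5,0.3,-36],[0,0,0]],
    [[5.5,0.3,-36],[0,0,0]],
    [[5.5,0.3,-36],[0,0,0]],
    [[5.5,0.3,-36],[0,0,0]],
    [[5.5,0.3,-36],[0,0,0]],
    [[5.5,0.3,-36],[0,0,0]],
    [[5.5,0,-30],[0,0,0]],
    [[0,0,0],[0,0,0]],
  ],
)

```text
time_s: 3.5
tool_pos: [0.5401, 0.0553, 0.2622]
tool_rot: [-90.2, -0.0, 16.5]
force: [-0.3, -0.1, 0.4]
grip_width: 0.0007
```

```bash
cat > snap.py <<'E'
from h import *
import sys
n=sys.argv[1]
for c,cr,f in (("scene",(150,400,165,352),3.2),("top",(240,450,130,290),3.7)):
    if len(sys.argv)>2 and sys.argv[2]!=c: continue
    im=env.read_camera(c); x0,x1,y0,y1=cr
    cv2.imwrite(f"pics/{c}{n}_full.png",im[:,:,::-1])
    cv2.imwrite(f"pics/{c}{n}.png",cv2.resize(im[y0:y1,x0:x1,::-1],None,fx=f,fy=f,interpolation=cv2.INTER_CUBIC)[:600,:800])
E
python3 st.py; python3 snap.py 1
```

```text
t 3.5 TCP cradle mm [-30.7 105.5 262.2] rot [-9.015e+01 -5.000e-02  1.652e+01] F cradle [-0.33 -0.04  0.38]
```

View pics/scene1.png

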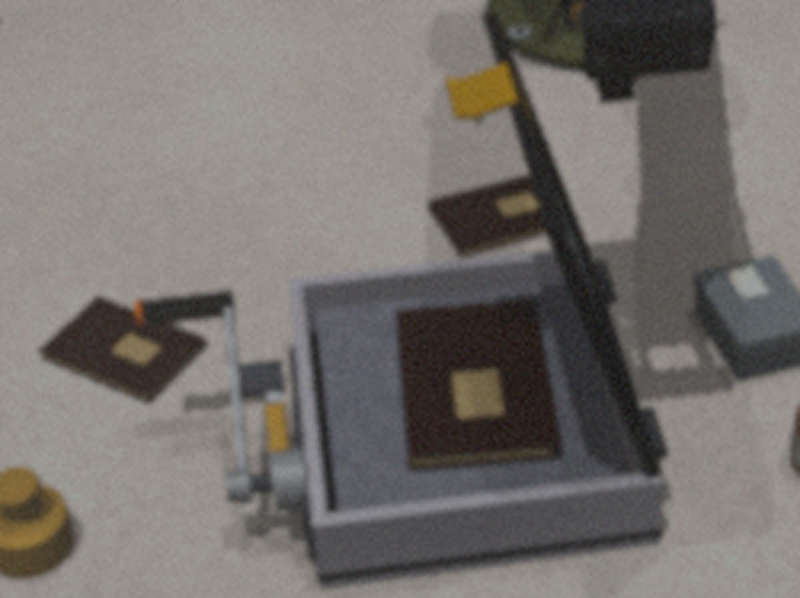

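View pics/top1.png

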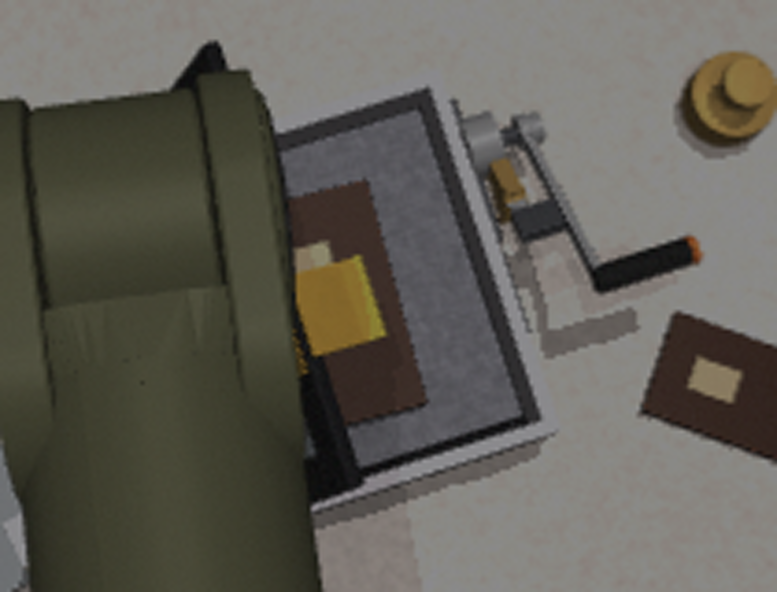

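The tip is behind the lid's free-edge bar: in the scene crop the fingertip is at (615,95), right of the lid edge at (520,100). The lid is unmoved. Next I push the lid along its arc.

Request:
carry_out(
  targets=[
    [[0,0.5,-15],[0,0,0]],
    [[0,0,-15],[0,0,0]],
    [[0,0,-8],[0,0,0]],
    [[0,0,-6],[0,0,0]],
    [[0,3.2,-11.4],[0,0,0]],
    [[0,3.2,-11.4],[0,0,0]],
    [[0,4.6,-11],[0,0,0]],
    [[0,4.6,-11],[0,0,0]],
    [[0,5.8,-10.5],[0,0,0]],
    [[0,5.8,-10.5],[0,0,0]],
  ],
)

```text
time_s: 4.6
tool_pos: [0.5708, -0.045, 0.2335]
tool_rot: [-90.0, 0.0, 17.0]
force: [0.0, 1.6, -0.5]
grip_width: 0.0005
```

```bash
python3 st.py; python3 snap.py 2 scene
```

```text
t 4.6 TCP cradle mm [-30.6   0.6 233.5] rot [-9.000e+01  2.000e-02  1.697e+01] F cradle [ 0.47  1.48 -0.48]
```

View pics/scene2.png

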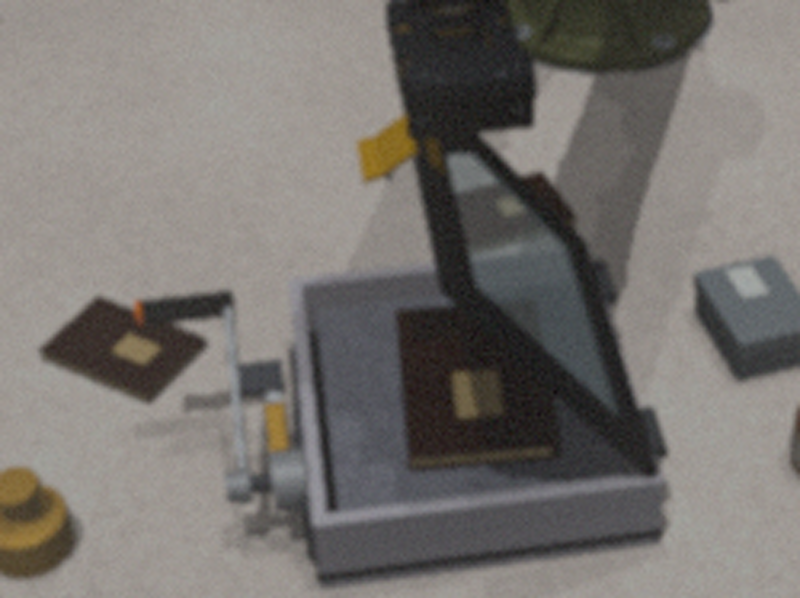

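The lid is following. Its edge is now at about (440,200) in the crop, with the finger beside the mark at (435,150). I'll continue along the arc.

Request:
carry_out(
  targets=[
    [[0,7,-12.8],[0,0,0]],
    [[0,7,-12.8],[0,0,0]],
    [[0,8.1,-9],[0,0,0]],
    [[0,8.1,-9],[0,0,0]],
    [[0,9.2,-8],[0,0,0]],
    [[0,9.2,-8],[0,0,0]],
    [[0,10,-7],[0,0,0]],
    [[0,10,-7],[0,0,0]],
    [[0,10.9,-5.8],[0,0,0]],
    [[0,10.9,-5.8],[0,0,0]],
    [[0,0,0],[0,0,0]],
  ],
)

```text
time_s: 5.75
tool_pos: [0.5944, -0.1264, 0.1417]
tool_rot: [-90.0, 0.2, 16.9]
force: [-0.2, 0.6, 0.8]
grip_width: 0.0004
```

```bash
python3 st.py; python3 snap.py 3 scene
```

```text
t 5.75 TCP cradle mm [-31.8 -84.2 141.7] rot [-89.98   0.18  16.92] F cradle [0.01 0.58 0.75]
```

View pics/scene3.png

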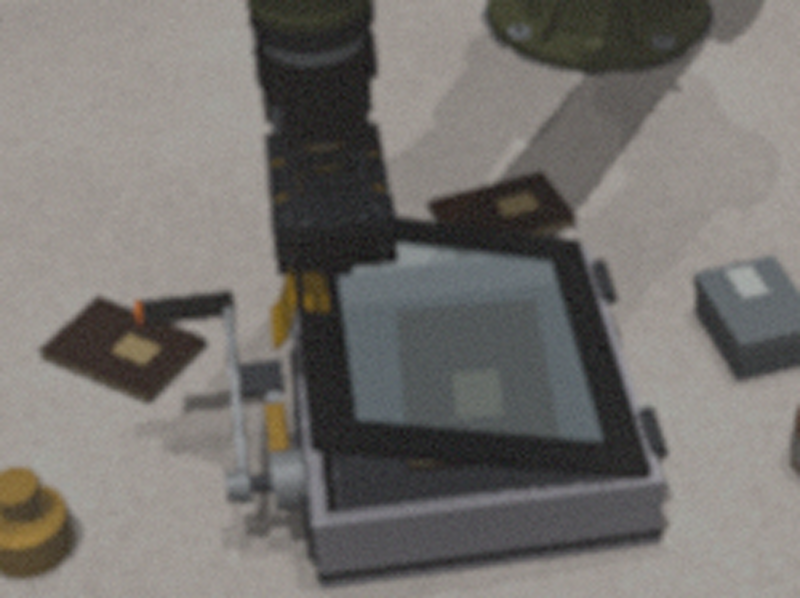

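Request:
carry_out(
  targets=[
    [[1,11,-5],[0,0,0]],
    [[0,11,-4.6],[0,0,0]],
    [[0,11,-3.2],[0,0,0]],
    [[0,11,-3.2],[0,0,0]],
    [[0,5,-1.5],[0,0,0]],
    [[0,5,-1],[0,0,0]],
    [[0,0,0],[0,0,0]],
  ],
)

```text
time_s: 6.5
tool_pos: [0.6016, -0.1429, 0.089]
tool_rot: [-90.0, 0.1, 17.0]
force: [-0.2, -0.7, -0.3]
grip_width: 0.0007
```

```bash
python3 st.py
```

```text
t 6.5 TCP cradle mm [ -29.8 -102.    89. ] rot [-8.998e+01  6.000e-02  1.698e+01] F cradle [-0.36 -0.66 -0.3 ]
```

Request:
carry_out(
  targets=[
    [[0,3,-1],[0,0,0]],
    [[0,3,-1],[0,0,0]],
    [[0,2,0],[0,0,0]],
    [[0,2,0],[0,0,0]],
    [[0,2,0],[0,0,0]],
  ],
)

```text
time_s: 7.0
tool_pos: [0.6029, -0.1451, 0.0781]
tool_rot: [-90.0, -0.0, 17.0]
force: [-0.4, 0.2, 1.3]
grip_width: 0.0001
```

Request:
carry_out(
  targets=[
    [[0,2,0],[0,0,0]],
    [[0,2,0],[0,0,0]],
    [[0,1,0],[0,0,0]],
    [[0,0,0],[0,0,0]],
  ],
)

```text
time_s: 7.4
tool_pos: [0.6025, -0.1445, 0.0725]
tool_rot: [-90.0, 0.0, 17.0]
force: [-0.3, -0.4, -0.4]
grip_width: 0.0006
```

```bash
python3 st.py; python3 snap.py 4 scene
```

```text
t 7.4 TCP cradle mm [ -29.4 -103.8   72.5] rot [-8.998e+01  1.000e-02  1.700e+01] F cradle [-0.42 -0.24 -0.39]
```

View pics/scene4.png

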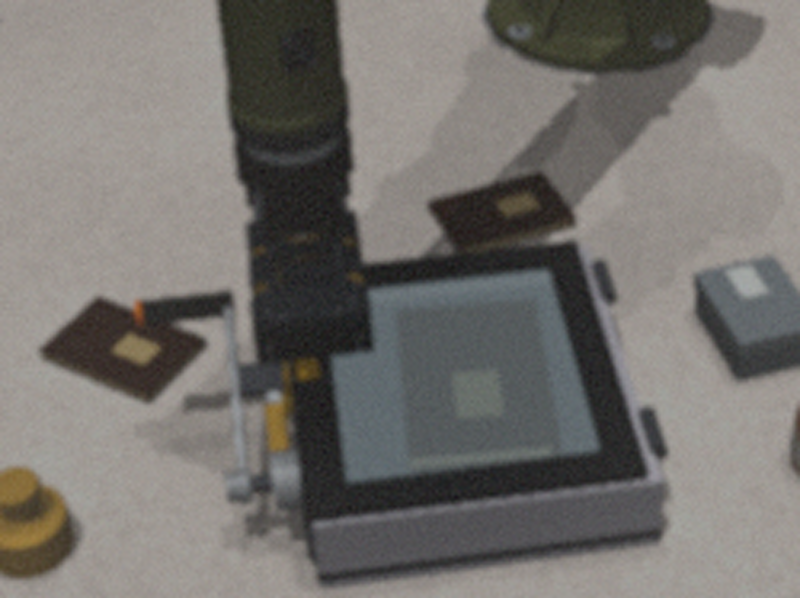

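The lid looks nearly shut, with no load at 72.5 mm. I'll press further to confirm the stop and the snap.

Request:
carry_out(
  targets=[
    [[0,1,0],[0,0,0]],
    [[0,0,0],[0,0,0]],
  ],
)

```text
time_s: 7.65
tool_pos: [0.6026, -0.1446, 0.0724]
tool_rot: [-90.0, -0.0, 17.0]
force: [-1.9, 1.1, 4.0]
grip_width: 0.0011
```

Request:
carry_out(
  targets=[
    [[0,1,0],[0,0,0]],
    [[0,0,0],[0,0,0]],
  ],
)

```text
time_s: 7.85
tool_pos: [0.6026, -0.1446, 0.0724]
tool_rot: [-89.9, -0.0, 17.0]
force: [-4.0, 1.5, 10.5]
grip_width: 0.0004
```

Request:
carry_out(
  targets=[
    [[0,1,0],[0,0,0]],
    [[0,0,0],[0,0,0]],
  ],
)

```text
time_s: 8.05
tool_pos: [0.6026, -0.1447, 0.0723]
tool_rot: [-89.9, -0.0, 17.0]
force: [-6.3, 1.9, 16.0]
grip_width: 0.0003
```

Request:
carry_out(
  targets=[
    [[0,1,0],[0,0,0]],
    [[0,0,0],[0,0,0]],
    [[0,-4,0],[0,0,0]],
    [[0,-10,0],[0,0,0]],
    [[0,-20,0],[0,0,0]],
    [[0,-20,0],[0,0,0]],
    [[0,-20,0],[0,0,0]],
    [[-5,0,-28],[0,0,0]],
    [[-5,0,-28],[0,0,0]],
    [[-4,0,-28],[0,0,0]],
    [[0,0,0],[0,0,0]],
  ],
)

```text
time_s: 9.15
tool_pos: [0.6126, -0.2351, 0.1431]
tool_rot: [-90.2, 0.1, 16.6]
force: [-1.1, -0.9, -0.7]
grip_width: 0.0005
```

```bash
python3 st.py; python3 snap.py 5; python3 - <<'E'
from ov import *
p=np.load("p.npy").copy(); p[3]=0
overlay("scene","pics/scene5_full.png","pics/os5.png",p,(150,400,165,352),3.2)
E
```

```text
t 9.15 TCP cradle mm [ -46.2 -193.4  143.1] rot [-9.023e+01  7.000e-02  1.662e+01] F cradle [-1.31 -0.57 -0.72]
```

View pics/scene5.png

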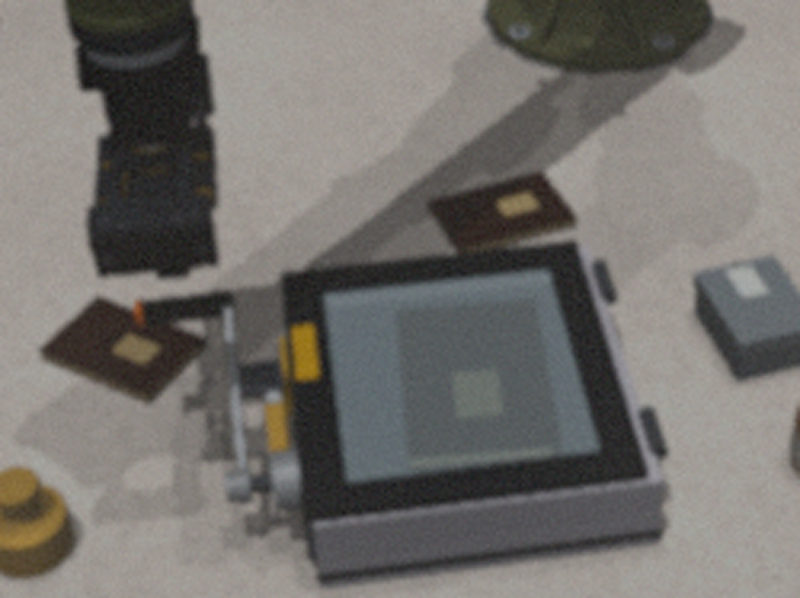

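View pics/os5.png

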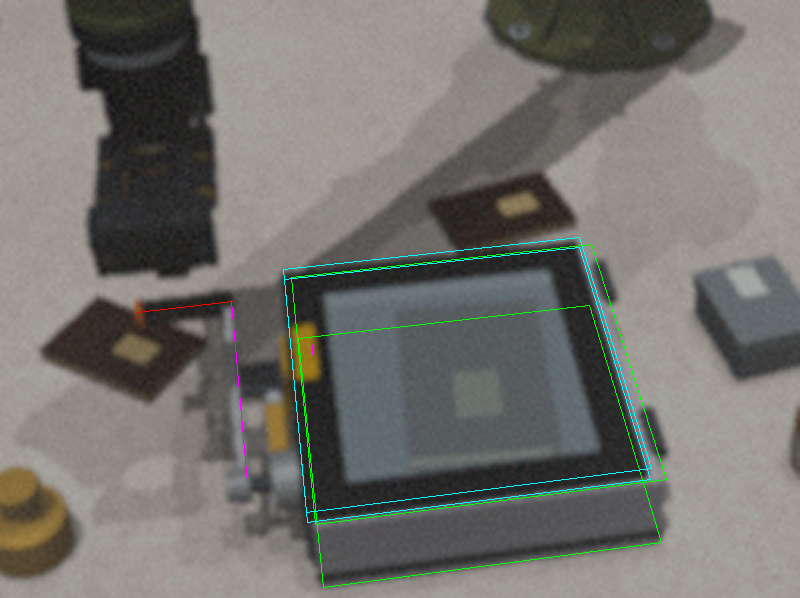

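View pics/top5.png

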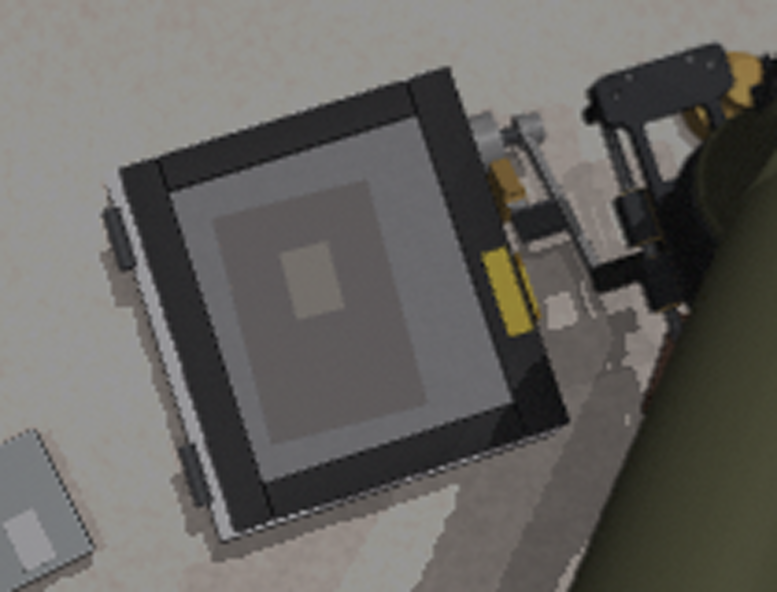

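The lid edges lie on the overlay's shut outline in the scene crop: corners (285,272), (308,520) and (650,470). The yellow mark is above the rim at (305,350). The unloaded lid stood within 0.5 mm of the firm stop, so it is snapped in. Next I come down on the grip.

Request:
carry_out(
  targets=[
    [[1,6,2],[0,0,0]],
    [[1,6,2],[0,0,0]],
    [[0,4,0],[0,0,0]],
    [[0,2,0],[0,0,0]],
    [[0,0,0],[0,0,0]],
  ],
)

```text
time_s: 9.75
tool_pos: [0.6142, -0.2243, 0.1243]
tool_rot: [-90.0, 0.0, 17.0]
force: [0.3, -0.2, 0.3]
grip_width: 0.0005
```

```bash
python3 st.py; python3 snap.py 6 scene
```

```text
t 9.75 TCP cradle mm [ -41.5 -183.6  124.3] rot [-8.998e+01  4.000e-02  1.702e+01] F cradle [ 0.25 -0.31  0.34]
```

View pics/scene6.png

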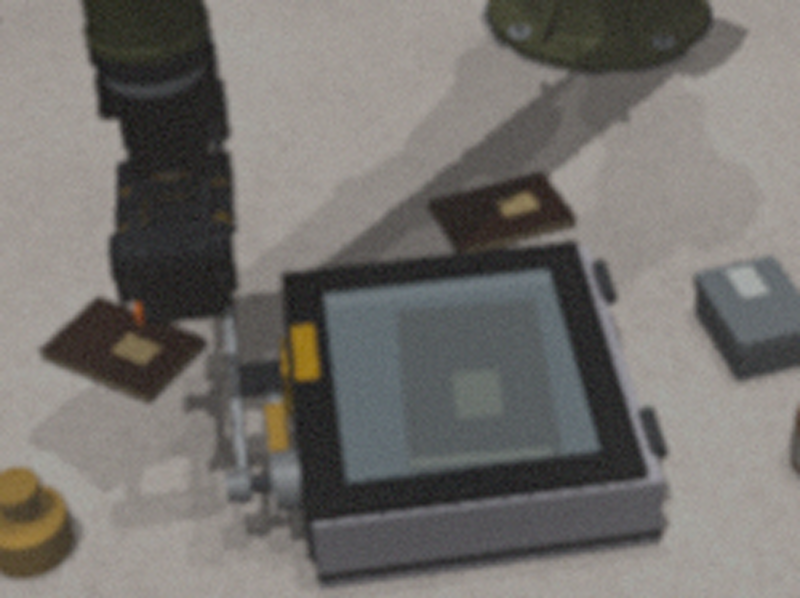

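The gripper sits centred over the grip, which spans (140–230, ~305) with its orange end at (138,312). I shift 4 mm toward the middle and lower in small steps.

Request:
carry_out(
  targets=[
    [[-3,0,-4],[0,0,0]],
    [[0,2,0],[0,0,0]],
    [[0,2,0],[0,0,0]],
    [[0,0,0],[0,0,0]],
  ],
)

```text
time_s: 10.2
tool_pos: [0.6126, -0.2305, 0.1215]
tool_rot: [-90.0, -0.0, 16.9]
force: [-1.9, -1.0, 4.6]
grip_width: 0.0006
```

Request:
carry_out(
  targets=[
    [[-0.5,2,0],[0,0,0]],
    [[0,0,0],[0,0,0]],
  ],
)

```text
time_s: 10.4
tool_pos: [0.6119, -0.2307, 0.1203]
tool_rot: [-90.0, -0.0, 16.9]
force: [-3.6, -0.2, 8.5]
grip_width: 0.0005
```

Request:
carry_out(
  targets=[
    [[-0.8,2,0],[0,0,0]],
    [[0,0,0],[0,0,0]],
  ],
)

```text
time_s: 10.6
tool_pos: [0.611, -0.231, 0.1185]
tool_rot: [-90.0, 0.0, 16.9]
force: [-4.3, -0.5, 9.8]
grip_width: 0.0006
```

Request:
carry_out(
  targets=[
    [[-0.8,2,0],[0,0,0]],
    [[0,0,0],[0,0,0]],
  ],
)

```text
time_s: 10.8
tool_pos: [0.6098, -0.2313, 0.1165]
tool_rot: [-90.0, 0.0, 16.9]
force: [-5.9, 0.3, 9.2]
grip_width: 0.0006
```

Request:
carry_out(
  targets=[
    [[-0.8,2,0],[0,0,0]],
    [[0,0,0],[0,0,0]],
  ],
)

```text
time_s: 11.0
tool_pos: [0.6088, -0.2317, 0.1145]
tool_rot: [-90.0, 0.1, 16.9]
force: [-5.6, 0.4, 10.7]
grip_width: 0.0005
```

Request:
carry_out(
  targets=[
    [[-0.8,2,0],[0,0,0]],
    [[0,0,0],[0,0,0]],
  ],
)

```text
time_s: 11.2
tool_pos: [0.6076, -0.232, 0.1122]
tool_rot: [-90.0, 0.1, 16.9]
force: [-5.6, -0.4, 8.6]
grip_width: 0.0005
```

Request:
carry_out(
  targets=[
    [[-0.8,2,0],[0,0,0]],
    [[0,0,0],[0,0,0]],
  ],
)

```text
time_s: 11.4
tool_pos: [0.607, -0.2322, 0.1095]
tool_rot: [-90.0, 0.1, 16.9]
force: [-4.2, -0.7, 3.8]
grip_width: 0.0008
```

```bash
python3 st.py
```

```text
t 11.4 TCP cradle mm [ -50.7 -189.   109.5] rot [-90.    0.1  16.9] F cradle [-4.22  0.54  3.85]
```

Request:
carry_out(
  targets=[
    [[-1.2,2,0],[0,0,0]],
    [[0,0,0],[0,0,0]],
  ],
)

```text
time_s: 11.6
tool_pos: [0.6063, -0.2325, 0.1075]
tool_rot: [-90.0, 0.1, 16.9]
force: [-3.3, -0.5, 5.6]
grip_width: 0.0002
```

Request:
carry_out(
  targets=[
    [[-1,2,0],[0,0,0]],
    [[-1,2,0],[0,0,0]],
    [[0,0,0],[0,0,0]],
  ],
)

```text
time_s: 11.9
tool_pos: [0.605, -0.2329, 0.1043]
tool_rot: [-90.0, -0.0, 16.9]
force: [-4.2, 0.1, 8.6]
grip_width: 0.001
```

Request:
carry_out(
  targets=[
    [[-1,2,0],[0,0,0]],
    [[-1,2,0],[0,0,0]],
    [[0,0,0],[0,0,0]],
  ],
)

```text
time_s: 12.2
tool_pos: [0.6034, -0.2334, 0.1005]
tool_rot: [-90.0, -0.0, 16.9]
force: [-3.1, -0.4, 8.6]
grip_width: 0.0002
```

Request:
carry_out(
  targets=[
    [[-0.8,2,0],[0,0,0]],
    [[0,0,0],[0,0,0]],
  ],
)

```text
time_s: 12.4
tool_pos: [0.6026, -0.2336, 0.0983]
tool_rot: [-90.0, -0.0, 16.9]
force: [-2.9, -0.1, 8.3]
grip_width: 0.0004
```

Request:
carry_out(
  targets=[
    [[-0.8,2,0],[0,0,0]],
    [[0,0,0],[0,0,0]],
  ],
)

```text
time_s: 12.6
tool_pos: [0.6016, -0.2339, 0.0958]
tool_rot: [-90.0, -0.0, 16.9]
force: [-3.1, -0.8, 4.5]
grip_width: 0.0005
```

```bash
python3 st.py
```

```text
t 12.6 TCP cradle mm [ -56.3 -189.1   95.8] rot [-9.005e+01 -1.000e-02  1.694e+01] F cradle [-3.21  0.09  4.46]
```

Request:
carry_out(
  targets=[
    [[-0.8,2,0],[0,0,0]],
    [[-0.7,2,0],[0,0,0]],
    [[-0.7,2,0],[0,0,0]],
    [[0,0,0],[0,0,0]],
  ],
)

```text
time_s: 13.0
tool_pos: [0.5999, -0.2345, 0.0902]
tool_rot: [-90.1, -0.0, 16.9]
force: [-3.6, -1.3, 8.3]
grip_width: 0.0004
```

Request:
carry_out(
  targets=[
    [[-0.6,2,0],[0,0,0]],
    [[-0.6,2,0],[0,0,0]],
    [[0,0,0],[0,0,0]],
  ],
)

```text
time_s: 13.3
tool_pos: [0.5988, -0.2348, 0.0865]
tool_rot: [-90.1, -0.1, 16.9]
force: [-3.8, 0.1, 7.7]
grip_width: 0.0007
```

Request:
carry_out(
  targets=[
    [[-0.5,2,0],[0,0,0]],
    [[0,0,0],[0,0,0]],
  ],
)

```text
time_s: 13.5
tool_pos: [0.5983, -0.235, 0.0845]
tool_rot: [-90.0, -0.1, 16.9]
force: [-2.8, -0.1, 9.1]
grip_width: 0.0003
```

Request:
carry_out(
  targets=[
    [[-0.4,1.5,0],[0,0,0]],
    [[0,0,0],[0,0,0]],
  ],
)

```text
time_s: 13.7
tool_pos: [0.5979, -0.2351, 0.0829]
tool_rot: [-90.1, -0.1, 16.9]
force: [-3.4, -0.1, 8.6]
grip_width: 0.0006
```

```bash
python3 st.py
```

```text
t 13.7 TCP cradle mm [ -60.2 -189.1   82.9] rot [-9.005e+01 -5.000e-02  1.695e+01] F cradle [-3.32  0.88  8.55]
```

Request:
carry_out(
  targets=[
    [[-0.3,1.5,0],[0,0,0]],
    [[0,0,0],[0,0,0]],
  ],
)

```text
time_s: 13.9
tool_pos: [0.5975, -0.2352, 0.0811]
tool_rot: [-90.1, -0.0, 16.9]
force: [-2.9, -0.8, 6.7]
grip_width: 0.0004
```

Request:
carry_out(
  targets=[
    [[-0.3,1.5,0],[0,0,0]],
    [[0,0,0],[0,0,0]],
  ],
)

```text
time_s: 14.1
tool_pos: [0.597, -0.2353, 0.0792]
tool_rot: [-90.0, -0.0, 16.9]
force: [-2.0, -0.9, 5.3]
grip_width: 0.0004
```

Request:
carry_out(
  targets=[
    [[-0.2,1.3,0],[0,0,0]],
    [[0,0,0],[0,0,0]],
  ],
)

```text
time_s: 14.3
tool_pos: [0.5968, -0.2354, 0.0779]
tool_rot: [-90.0, -0.0, 16.9]
force: [-2.6, -0.7, 5.7]
grip_width: 0.0002
```

```bash
python3 st.py
```

```text
t 14.3 TCP cradle mm [ -61.4 -189.1   77.9] rot [-90.05  -0.    16.94] F cradle [-2.74  0.06  5.75]
```

Request:
carry_out(
  targets=[
    [[0,0.6,0],[0,0,0]],
    [[0,0,0],[0,0,0]],
    [[0,0,0],[0,0,0]],
    [[0,0,0],[0,0,0]],
    [[0,0,0],[0,0,0]],
  ],
)

```text
time_s: 14.8
tool_pos: [0.5967, -0.2354, 0.0774]
tool_rot: [-90.0, 0.0, 16.9]
force: [-3.0, -1.4, 6.2]
grip_width: 0.0009
```

```bash
python3 st.py; python3 snap.py 7; python3 - <<'E'
from ov import *
p=np.load("p.npy").copy(); p[3]=0
overlay("scene","pics/scene7_full.png","pics/os7.png",p,(150,400,165,352),3.2,.36)
E
```

```text
t 14.8 TCP cradle mm [ -61.5 -189.1   77.4] rot [-9.004e+01  1.000e-02  1.694e+01] F cradle [-3.27 -0.46  6.18]
```

View pics/os7.png

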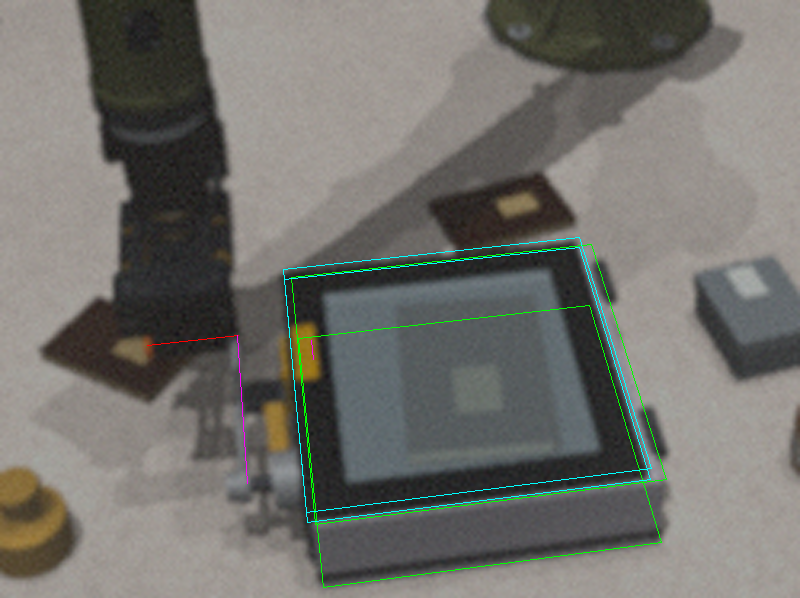

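View pics/scene7_full.png

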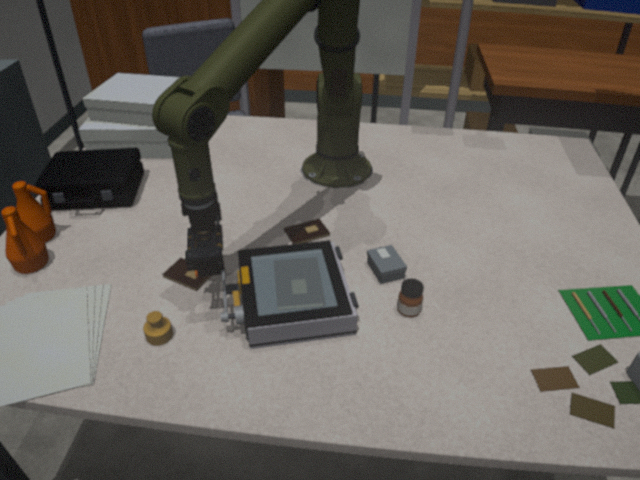

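View pics/top7_full.png

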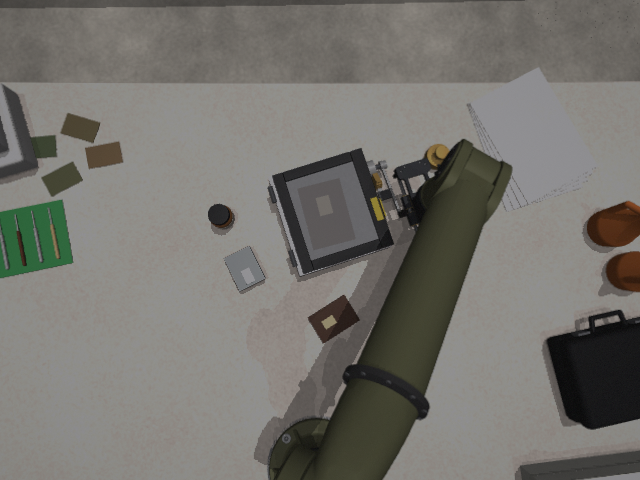

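The orange end at (148,346) in the scene crop lies on the overlay for 0.36 rad, and the lid is still on its shut outline. In the top view the jar (221,216), weight (437,155) and box (245,269) have not moved. I'm handing in while holding.

```bash
python3 -c "
from cell import env
print(env.sign_off())"; python3 st.py
```

```text
the job is handed in; nothing more can be done
None
the job is handed in; nothing more can be done
```

I swung the lid shut and pressed its free edge down until the tab snapped, then pushed the lever down three clicks. I handed in at about 15 s with the fingers still holding the lever at the third notch.

- **Lid:** it stood unloaded within about 0.5 mm of its firm stop at 72.4 mm. After I lifted off, it still lay on the shut outline in the scene view. I inferred the snap from this; the bead behind the lip can't be seen directly.
- **Lever:** the push fell three times, at tip heights of about 111, 97 and 81 mm. The hold was at 77.4 mm with about 6 N, against a predicted third notch of about 77.5 mm. The orange end of the grip matched the 0.36 rad overlay, and no fourth rise began.
- **Bystanders:** the jar, the brass weight and the little grey box looked unmoved in the last top view.
- **Disagreements:**
  - The networks gave some wrong labels at low confidence (the lid as "jar", the lever as "weight"), so I placed the cradle from its picture corners instead.
  - I had first picked one of those corners about 5 px off and corrected it.
  - A steady sideways force of about 3 N stayed on the tool while holding the lever.

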